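Index the turntable to the next hole

ROBOT

A 6-joint arm with a two-finger parallel gripper is mounted at the origin on the work surface. World frame = base frame: x ahead of the robot, y to its left, z up, the work surface at z = 0. Lengths are in m, angles in degrees, forces in N, time in s.
With the tool pointing down it reaches from about 0.375 to 0.9 m from the base axis. Payload 3.1 kg.
Tool frame: the origin (TCP) lies at the very end of the fingers, on their centre line; the grasp point (between the pads) lies 19 mm behind it; z points along the fingers, x is the direction in which the jaws open and shut, and the axes are right-handed (so a half turn about z gives the same grasp; the last joint's range is limited). The gripper opens to 87 mm and grips with 3 to 60 N. Pads are 19 mm wide; open, the fingers measure 117 mm over their backs; the gripper's body (75 mm by 190 mm) begins 51 mm behind the grasp point.
Start: joints at [-82.076, 30.224, 82.088, -0, 67.689, -10.227], TCP at [0.195, -0.594, 0.223] pointing down, gripper open.
Joint ranges: [-176.69, 176.69], [-43.24, 126.21], [12.49, 139.97], [-82, 262], [0, 151.66], [-163.58, 163.58]. Speed limits (degrees/s): [159.86, 159.86, 180, 180, 180, 180].

INTERFACE

Orientations are given as a 3x3 rotation matrix whose columns are the frame's x, y, z axes.
In Python, from rig import bot gives the robot as it stands.
- The arm moves only by the tool arm_command, never from a script. Its argument "plan" is a list of rows, each an object of numbers: "claw": the opening, from 0 (shut) to 1 (fully open); "dx", "dy", "dz": the shift along the tool's x, y, z in cm; "twist": the turn about the tool's z in degrees. A call has 1 to 8 rows; each row is the pose to reach, as a shift and turn from the pose measured when the call began, along the tool's axes at that moment; what a row does not reach only later rows make up. A row lasts 1/12 s, in which the tool goes at most 41.7 mm and 7.16 degrees, less where a joint would pass 70% of its speed; a pose out of reach is approached as far as the arm can. A call with a gripper value outside its range is refused whole. The fingers move at their own pace and stop on an object; the grip force is fixed at half the most. Time passes only in rows, so rows that repeat a pose let the fingers close. It gives the time, the measured TCP pose, the force and the opening at its end, in the units of the state.
- bot.read_state(): the state, without advancing time (a new reading comes with each control period).
- bot.capture(name): name is "scene" or "top"; returns the picture (480x640x3 uint8, red, green, blue); there is no depth.
- bot.calibration(name): a dict with "intrinsics" (3x3 intrinsics, pixels), "rvec" (rotation vector, rad) and "tvec" (3), from world to camera coordinates, as OpenCV has them. Camera axes: x right, y down, z forward; pixel columns grow to the right and rows downward; lengths in m; the calibration is good to about 2 mm. A picture is of the moment at which its call begins. calibration takes no time and is no camera call.
- bot.hand_in(): hands the job in, once; it reports no verdict.
The state is a dict: "time_s": time; "joint_positions": joint angles; "qvel": joint speeds; "tau": joint torques, N m; "position": TCP position; "tcp_rot": TCP orientation; "force": force on the tool from outside, world axes, zero at the start; "moment": the same for the moment, N m; "opening": opening from 0.0 (shut) to 1.0 (fully open).
Only numpy, scipy, OpenCV 4.12 (cv2) and the standard library are available. Lean on these libraries where they do the work, as an engineer would, in place of code of your own. Each camera call takes 0.05 s, during which the arm holds its last target.

TASK

The perforated plate on the indexing turntable is ready for its next measuring position. With a fingertip, press the spring plunger in the round collar down and, while holding it down, push the table anticlockwise (seen from above) to the very next hole of the index plate, then let go so that the plunger springs fully up into that hole and locks the table. Just press and push, lift nothing: the plate and the white puck must ride round on the table, and everything else stays where it is.

Things in the scene. Friction and masses are not known exactly. Their poses are not given: they have to be found in the camera images.
- axis (a point): Indexing turntable, fixed to the bench: dark round foot, a bare aluminium index plate (260 mm across, 8 mm thick, top 64 mm above the bench) with 12 holes (dark, 14 mm) evenly spaced 30 degrees apart on a circle of 116 mm radius, and above it a grey turntable disc (200 mm across). This point is on the vertical turning axis, at the disc's top, 79 mm above the bench. x of this frame points from the axis to the hole in which the plunger pin starts; z is up.
- turntable (a joint): Angle of the turntable, rad, 0 at the start (pin in its first hole), growing anticlockwise seen from above; the next hole is at +0.524 (30 degrees). While the pin is in a hole the table is locked, with about 1 degree of play; with the pin out, it turns freely with light friction (0.2 N m) and stays where it is left.
- collar (a point): Centre of the top rim of the round bright steel collar that is carried on two short bars at the turntable's edge, 168 mm from the axis, and turns with it. The collar is an open ring, 72 mm outside, 52 mm inside; its rim is 96 mm above the bench. A finger inside it can press the plunger and push the table by the collar's wall.
- pad (a point): Centre of the top face of the plunger's black rubber pad, 49 mm across, filling the inside of the collar, 2 mm below the rim when up. It moves down when pressed and turns with the table. A stem below it carries a foot that reaches under the index plate, with an upright 10 mm pin that sits in a hole from below.
- plunger (a joint): How far the plunger is pressed down, m: 0 fully up, 0.014 at the bottom stop. A spring pushes it up, about 4 N at the top to 7 N at the bottom. From about 0.009 to 0.010 on, the pin is out of its hole and the table is free: press to about 0.012. If let go between holes the pin rubs under the plate (it then reads about 0.009); let go within about 2 degrees of a hole, the rounded pin draws the table into line and rises to 0.
- next_hole (a point): Centre of the next hole anticlockwise, at the index plate's top face, 116 mm from the axis, 64 mm above the bench. The pin belongs in this hole at the end; the collar's centre is then on the same line from the axis.
- sample: White-grey glazed ceramic plate with many small holes, 150 mm across, 10 mm thick, lying loose in the middle of the turntable disc. Origin at the centre of its underside.
- puck: White ceramic puck, 32 mm across, 12 mm high, lying loose on the perforated plate. Origin at the centre of its underside.
- plate_low: Spare perforated ceramic plate, 140 mm across, 9 mm thick, on the bench. Leave alone.
- plate_small: Small perforated ceramic plate, 90 mm across, 9 mm thick, lying on the spare plate. Leave alone.
- bowl: White ceramic bowl, 120 mm across, 55 mm high. Leave alone.
- mallet: Wooden mallet with a black rubber ball, 240 mm long, lying on the bench. Leave alone.
- microphone: Hand microphone, 195 mm long, lying on the bench. Leave alone.
Not all that is in view belongs to the job. What is shaped like the sample but pink or yellow is not meant.

How it is judged:
By the outcome, as a careful person would: the job done as asked, in the order asked, and still so for the second after the job is handed in, with the robot touching nothing.
It also fails if it takes over 32 s, if anything falls off the work surface, if the arm or the gripper's body presses on something with over 40 N, if the wrist force passes 120 N, or if a joint passes its speed limit or range.

## Working session

There is one attempt and no reset: what is moved stays moved. The work goes in short steps, Python scripts to look and compute and a tool call to move; the robot and the scene stay as the last step left them, time stands still between calls to the robot, and variables do not carry over. Pictures are saved under pics/ and viewed, and the job is handed in when it is done.

Besides the shell and the picture viewer there is one more tool, called as a command line: name --argument value ..., lists and objects as JSON in quotes. arm_command: Moves the arm, as the interface text tells. Its arguments: {"type":"object","properties":{"plan":{"type":"array"}},"required":["plan"]}

```bash
mkdir -p pics; ls
python3 - <<'E'
from rig import bot
import cv2
for n in("scene","top"):
    cv2.imwrite(f"pics/{n}0.png",bot.capture(n)[:,:,::-1]); print(n,bot.calibration(n))
s=bot.read_state();print(s)
E
```

```text
pics
scene {'intrinsics': array([[566.8789795 ,   0.        , 313.31087643],
       [  0.        , 566.8789795 , 247.77661493],
       [  0.        ,   0.        ,   1.        ]]), 'rvec': array([ 2.47640789,  0.71496496, -0.23310916]), 'tvec': array([-0.42201688, -0.19778422,  1.82910452])}
top {'intrinsics': array([[538.86975743,   0.        , 331.04369888],
       [  0.        , 538.86975743, 243.1303909 ],
       [  0.        ,   0.        ,   1.        ]]), 'rvec': array([ 2.14718936, -2.06093625,  0.21351152]), 'tvec': array([-0.01633812,  0.51729923,  1.21076341])}
{'time_s': 0.1, 'joint_positions': array([-8.20749976e+01,  3.02731834e+01,  8.21495603e+01, -2.11798818e-03,
        6.76877240e+01, -1.02279143e+01]), 'qvel': array([ 0.0639332 , -0.06324352, -0.27540512,  0.0281605 , -0.02386002,
        0.07856726]), 'tau': array([-8.24945491e-04, -4.40985489e+01, -1.77150786e+01,  6.33960497e-02,
        5.33821760e-02, -3.60972274e-05]), 'position': array([ 0.19464089, -0.59322829,  0.2216715 ]), 'tcp_rot': array([[ 3.11567248e-01, -9.50224058e-01, -2.99701378e-04],
       [-9.50222199e-01, -3.11567239e-01,  1.90489580e-03],
       [-1.90345495e-03, -3.08720240e-04, -9.99998141e-01]]), 'force': array([-0.08122969,  0.4786287 ,  0.26192891]), 'moment': array([-0.00990172, -0.00034642,  0.02142214]), 'opening': 0.9970117651987669}
```

View pics/scene0.png

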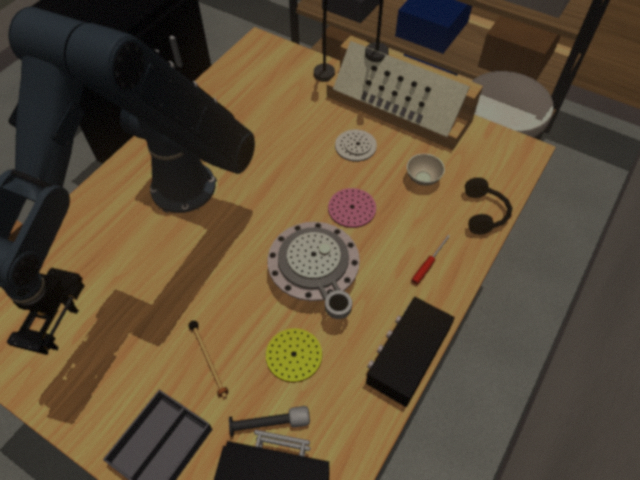

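View pics/top0.png

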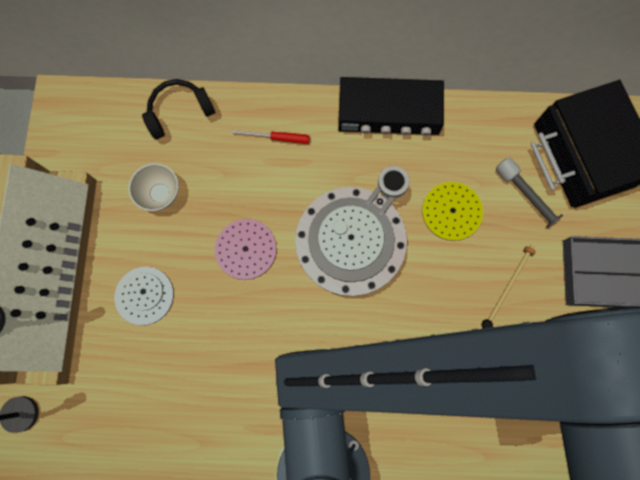

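```bash
cat > h.py <<'E'
import numpy as np,cv2
from rig import bot
def ray(n,uv,z):
    c=bot.calibration(n);R=cv2.Rodrigues(c['rvec'])[0];t=c['tvec']
    uv=np.atleast_2d(np.array(uv,float))
    d=np.linalg.inv(c['intrinsics'])@np.c_[uv,np.ones(len(uv))].T
    d=(R.T@d).T;o=-R.T@t
    return o+d*((z-o[2])/d[:,2])[:,None]
def proj(n,P):
    c=bot.calibration(n);return cv2.projectPoints(np.atleast_2d(np.array(P,float)),c['rvec'],c['tvec'],c['intrinsics'],None)[0][:,0]
E
python3 - <<'E'
from h import *
im=cv2.imread('pics/top0.png');print(ray('top',[[393,181],[351,237]],.09))
c=im[150:310,280:440];cv2.imwrite('pics/c0.png',cv2.resize(c,None,fx=3.7,fy=3.7,interpolation=cv2.INTER_CUBIC))
g=cv2.cvtColor(im,cv2.COLOR_BGR2GRAY)
m=(g<75).astype(np.uint8)
n,l,st,ce=cv2.connectedComponentsWithStats(m)
pts=[]
for i in range(1,n):
    x,y=ce[i]
    if 285<x<420 and 160<y<305: print(ce[i].round(1),st[i][2:],ray('top',ce[i],.064)[0].round(4))
im=cv2.imread('pics/scene0.png');c=im[210:330,250:370];cv2.imwrite('pics/c1.png',cv2.resize(c,None,fx=5,fy=5,interpolation=cv2.INTER_CUBIC))
g=cv2.cvtColor(im,cv2.COLOR_BGR2GRAY);m=(g<60).astype(np.uint8)
n,l,st,ce=cv2.connectedComponentsWithStats(m)
for i in range(1,n):
    x,y=ce[i]
    if 260<x<365 and 215<y<325: print('s',ce[i].round(1),st[i][2:],ray('scene',ce[i],.064)[0].round(4),ray('scene',ce[i],.094)[0].round(4))
E
```

```text
[[ 0.66448164 -0.13431844  0.09      ]
 [ 0.526212   -0.0406877   0.09      ]]
[393.4 180.1] [ 20  19 309] [ 0.6757 -0.1379  0.064 ]
[355.9 192.1] [ 5  5 22] [ 0.6422 -0.0492  0.064 ]
[330.9 195.9] [ 5  5 22] [0.6304 0.0098 0.064 ]
[386.5 195. ] [4 3 4] [ 0.6379 -0.1221  0.064 ]
[396.5 196. ] [2 1 2] [ 0.6364 -0.1459  0.064 ]
[379.5 201.1] [ 6  5 22] [ 0.6222 -0.1058  0.064 ]
[310.8 211. ] [ 5  5 23] [0.5913 0.0557 0.064 ]
[395.7 220.1] [ 6  5 24] [ 0.5771 -0.1449  0.064 ]
[301.2 234. ] [ 5  5 23] [0.5347 0.0756 0.064 ]
[350.8 236.8] [ 5  5 17] [ 0.5327 -0.0407  0.064 ]
[400.3 245. ] [ 6  5 24] [ 0.5177 -0.1566  0.064 ]
[304.9 258.9] [ 5  5 22] [0.4758 0.0637 0.064 ]
[391.2 268.7] [ 6  6 25] [ 0.461  -0.1366  0.064 ]
[320.8 279. ] [ 5  5 23] [0.4304 0.0247 0.064 ]
[371.2 285. ] [ 5  5 23] [ 0.4212 -0.0913  0.064 ]
[345.  288.6] [ 5  6 25] [ 0.4105 -0.0317  0.064 ]
s [317.5 225. ] [ 4  3 12] [0.4762 0.0622 0.064 ] [0.4879 0.0442 0.094 ]
s [297.3 227.8] [ 4  4 12] [0.4315 0.0228 0.064 ] [0.4441 0.0056 0.094 ]
s [336.6 231.4] [ 4  4 13] [0.5355 0.0723 0.064 ] [0.5458 0.054  0.094 ]
s [2
[... 610 characters left out ...]

s [292.5 282.5] [2 2 2] [ 0.5213 -0.1378  0.064 ] [ 0.5319 -0.1514  0.094 ]
s [307.3 286.9] [24  5 33] [ 0.5632 -0.1278  0.064 ] [ 0.5729 -0.1416  0.094 ]
s [326.4 285.3] [6 3 7] [ 0.6047 -0.096   0.064 ] [ 0.6135 -0.1105  0.094 ]
s [287.5 287.5] [ 4  4 16] [ 0.5184 -0.1581  0.064 ] [ 0.5291 -0.1712  0.094 ]
s [328.8 291. ] [3 3 4] [ 0.6194 -0.1078  0.064 ] [ 0.6279 -0.1221  0.094 ]
s [307.9 294.6] [ 5  4 17] [ 0.5774 -0.1471  0.064 ] [ 0.5868 -0.1605  0.094 ]
s [338.2 302.1] [ 18  16 225] [ 0.6586 -0.1232  0.064 ] [ 0.6662 -0.1371  0.094 ]
s [325. 309.] [1 1 1] [ 0.6396 -0.1595  0.064 ] [ 0.6476 -0.1727  0.094 ]
s [337.3 315.6] [22  8 59] [ 0.6773 -0.1589  0.064 ] [ 0.6845 -0.172   0.094 ]
```

View pics/c0.png

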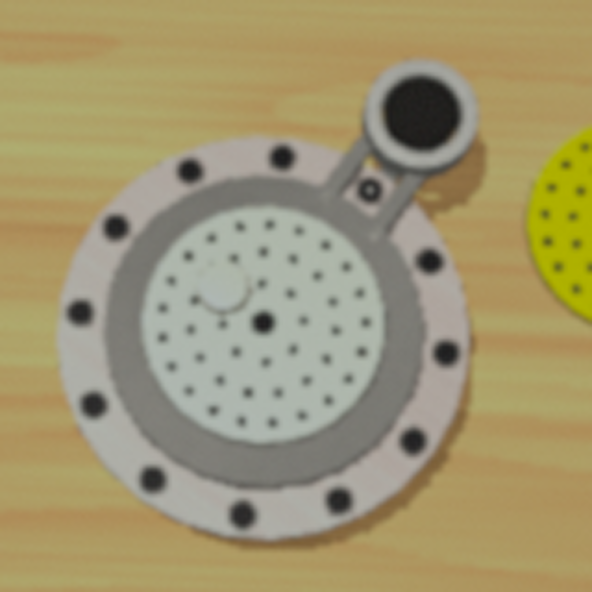

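View pics/c1.png

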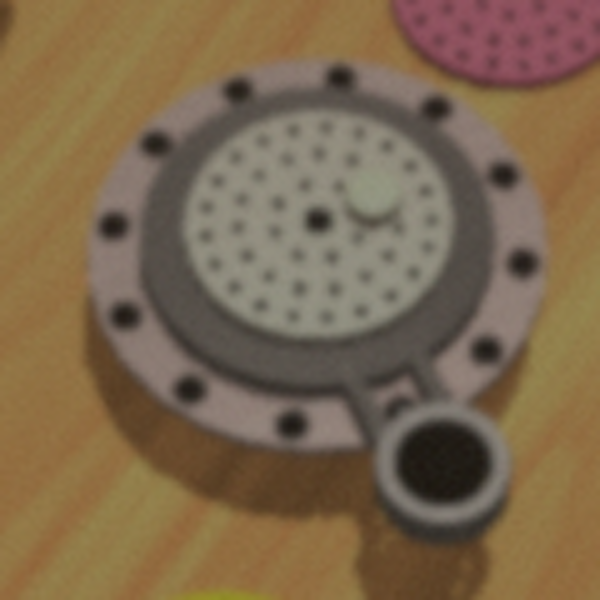

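Run:
```python
from h import *
from scipy.optimize import least_squares
T=[[355.9,192.1],[330.9,195.9],[379.5,201.1],[310.8,211],[395.7,220.1],[301.2,234],[400.3,245],[304.9,258.9],[391.2,268.7],[320.8,279],[371.2,285],[345,288.6]]
S=[[317.5,225],[297.3,227.8],[336.6,231.4],[280.8,238.6],[350.4,244.6],[272.3,254.7],[354.2,262.4],[274.5,272.7],[346.9,279.5],[287.5,287.5],[307.9,294.6]]
for n,P,pad in(('top',T,[393.4,180.1]),('scene',S,[338.2,302.1])):
    X=ray(n,P,.064)[:,:2]
    f=lambda p:np.hypot(*(X-p[:2]).T)-p[2]
    r=least_squares(f,[.526,-.04,.116]);a=r.x[:2];th=np.degrees(np.arctan2(*(X-a).T[::-1]))%30
    q=ray(n,pad,.094)[0,:2]
    print(n,r.x,r.fun.std(),np.sort(th).round(1),'pad',q,np.linalg.norm(q-a),np.degrees(np.arctan2(*(q-a)[::-1])))
```

```text
top [ 0.52617189 -0.04063968  0.11615709] 0.00023032743061563056 [25.6 25.7 25.7 25.7 25.8 25.8 25.8 25.8 25.8 25.8 25.9 26. ] pad [ 0.66534524 -0.13481128] 0.16804020885154483 -34.08423361046052
scene [ 0.52734195 -0.04257567  0.11593465] 0.0003831632210596379 [25.5 25.6 25.6 25.6 25.6 25.8 25.8 25.9 25.9 26.  26. ] pad [ 0.66624638 -0.13715918] 0.16804904179988178 -34.2519301961571
```

Scene: the only collar is at top (393,180), checked in the crop. The pin's hole is at (379,201) and the next hole anticlockwise at (356,192). Look-alike discs to leave alone are pink (245,249), yellow (452,210) and white spare (143,295). The radii come out at 116 mm and 168 mm, as they should. Now moving over the collar with the fingers shut.

arm_command --plan '[{"claw": 0, "dx": -1.5, "dy": -3.1, "dz": 0, "twist": 4}, {"claw": 0, "dx": -3, "dy": -6.2, "dz": 0, "twist": 9}, {"claw": 0, "dx": -4.5, "dy": -9.3, "dz": 0, "twist": 14}, {"claw": 0, "dx": -6, "dy": -12.4, "dz": 0, "twist": 19}, {"claw": 0, "dx": -7.5, "dy": -15.5, "dz": 0, "twist": 24}, {"claw": 0, "dx": -9, "dy": -18.6, "dz": 0, "twist": 29}, {"claw": 0, "dx": -10.5, "dy": -21.7, "dz": 0, "twist": 33}, {"claw": 0, "dx": -12, "dy": -24.6, "dz": 0, "twist": 37.4}]'

```text
time_s: 0.77
position: [0.392, -0.4009, 0.2216]
tcp_rot: [[-0.333, -0.943, -0.001], [-0.943, 0.333, 0.003], [-0.002, 0.001, -1.0]]
force: [0.3, -0.1, 0.9]
opening: 0.475
```

```bash
cat >> h.py <<'E'
def to(*p):
    s=bot.read_state();d=s['tcp_rot'].T@(np.array(p)-s['position'])
    print('t',round(s['time_s'],2),'pos',s['position'].round(4),'F',s['force'].round(1),'op',round(s['opening'],2),'xang',np.degrees(np.arctan2(s['tcp_rot'][1,0],s['tcp_rot'][0,0])).round(1));print('shift cm',(d*100).round(2))
E
python3 -c "
from h import *
to(.6658,-.136,.16)"
```

```text
t 0.77 pos [ 0.392  -0.4009  0.2216] F [ 0.3 -0.1  0.9] op 0.48 xang -109.5
shift cm [-34.08 -17.     6.22]
```

arm_command --plan '[{"claw": 0, "dx": -3.5, "dy": -1.75, "dz": 0}, {"claw": 0, "dx": -7, "dy": -3.5, "dz": 0}, {"claw": 0, "dx": -10.5, "dy": -5.2, "dz": 0}, {"claw": 0, "dx": -14, "dy": -7, "dz": 0}, {"claw": 0, "dx": -17.5, "dy": -8.7, "dz": 0}, {"claw": 0, "dx": -21, "dy": -10.5, "dz": 0.5}, {"claw": 0, "dx": -24.5, "dy": -12.2, "dz": 1}, {"claw": 0, "dx": -28, "dy": -14, "dz": 1.5}]'

```text
$.plan[0]: bad value
```

```bash
python3 -c "
from h import *
to(.6658,-.136,.13)"
```

```text
t 0.77 pos [ 0.392  -0.4009  0.2216] F [ 0.3 -0.1  0.9] op 0.48 xang -109.5
shift cm [-34.07 -17.01   9.22]
```

arm_command --plan '[{"claw": 0, "dx": -3.5, "dy": -1.75, "dz": 0, "twist": 0}, {"claw": 0, "dx": -7, "dy": -3.5, "dz": 0, "twist": 0}, {"claw": 0, "dx": -10.5, "dy": -5.2, "dz": 0, "twist": 0}, {"claw": 0, "dx": -14, "dy": -7, "dz": 0, "twist": 0}, {"claw": 0, "dx": -17.5, "dy": -8.7, "dz": 0, "twist": 0}, {"claw": 0, "dx": -21, "dy": -10.5, "dz": 0.5, "twist": 0}, {"claw": 0, "dx": -24.5, "dy": -12.2, "dz": 1, "twist": 0}, {"claw": 0, "dx": -28, "dy": -14, "dz": 1.5, "twist": 0}]'

```text
time_s: 1.43
position: [0.618, -0.1816, 0.2066]
tcp_rot: [[-0.333, -0.943, -0.002], [-0.943, 0.333, 0.003], [-0.002, 0.002, -1.0]]
force: [0.7, -0.6, -0.7]
opening: 0.01
```

```bash
python3 -c "
from h import *
to(.6658,-.136,.13)"
```

```text
t 1.43 pos [ 0.618  -0.1816  0.2066] F [ 0.7 -0.6 -0.7] op 0.01 xang -109.4
shift cm [-5.87 -3.01  7.66]
```

arm_command --plan '[{"claw": 0, "dx": -2.5, "dy": -1.3, "dz": 1, "twist": 0}, {"claw": 0, "dx": -5, "dy": -2.6, "dz": 3, "twist": 0}, {"claw": 0, "dx": -5.9, "dy": -3, "dz": 5, "twist": 0}, {"claw": 0, "dx": -5.9, "dy": -3, "dz": 7, "twist": 0}, {"claw": 0, "dx": -5.9, "dy": -3, "dz": 7.7, "twist": 0}, {"claw": 0, "dx": -5.9, "dy": -3, "dz": 7.7, "twist": 0}]'

```text
time_s: 1.93
position: [0.6638, -0.1348, 0.1266]
tcp_rot: [[-0.332, -0.943, -0.008], [-0.943, 0.332, 0.005], [-0.002, 0.009, -1.0]]
force: [-0.6, 0.1, -0.1]
opening: 0.005
```

Run:
```python
from h import *
to(.6658,-.136,.13)
for n,(r0,c0,w,s) in dict(top=(130,290,160,4),scene=(190,260,140,4)).items():
    im=bot.capture(n)[:,:,::-1];cv2.imwrite(f'pics/{n}1.png',cv2.resize(im[r0:r0+w,c0:c0+w],None,fx=3.7,fy=3.7,interpolation=cv2.INTER_CUBIC))
```

```text
t 1.93 pos [ 0.6638 -0.1348  0.1266] F [-0.6  0.1 -0.1] op 0.01 xang -109.4
shift cm [ 0.04 -0.23 -0.35]
```

View pics/scene1.png

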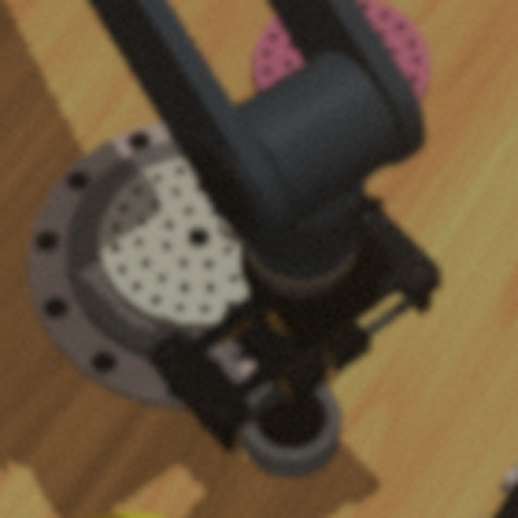

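View pics/top1.png

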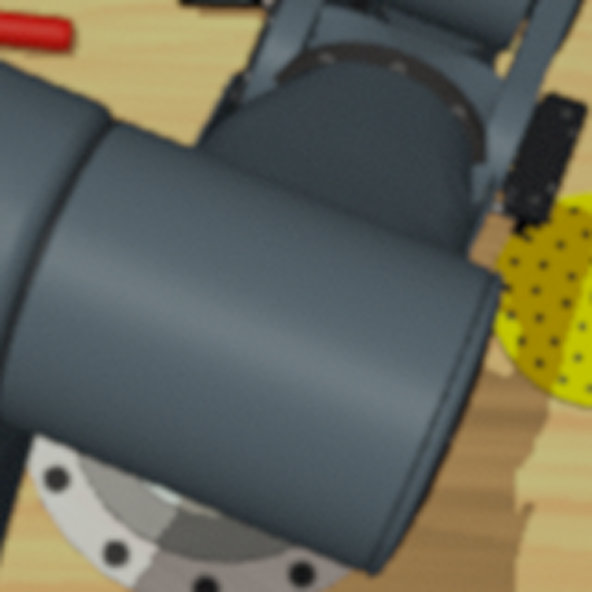

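arm_command --plan '[{"claw": 0, "dx": 0, "dy": -0.2, "dz": 1, "twist": 0}, {"claw": 0, "dx": 0, "dy": -0.2, "dz": 2, "twist": 0}, {"claw": 0, "dx": 0, "dy": -0.2, "dz": 2.8, "twist": 0}, {"claw": 0, "dx": 0, "dy": -0.2, "dz": 2.8, "twist": 0}, {"claw": 0, "dx": 0, "dy": -0.2, "dz": 2.8, "twist": 0}]'

```text
time_s: 2.45
position: [0.6669, -0.1368, 0.101]
tcp_rot: [[-0.334, -0.943, -0.003], [-0.943, 0.334, 0.004], [-0.002, 0.004, -1.0]]
force: [0.2, -1.0, 0.3]
opening: 0.009
```

Run:
```python
from h import *
to(.6658,-.136,.082)
```

```text
t 2.45 pos [ 0.6669 -0.1368  0.101 ] F [ 0.2 -1.   0.3] op 0.01 xang -109.5
shift cm [-0.04  0.12  1.9 ]
```

arm_command --plan '[{"claw": 0, "dx": 0, "dy": 0.1, "dz": 0.5, "twist": 0}, {"claw": 0, "dx": 0, "dy": 0.1, "dz": 1, "twist": 0}, {"claw": 0, "dx": 0, "dy": 0.1, "dz": 1.5, "twist": 0}, {"claw": 0, "dx": 0, "dy": 0.1, "dz": 1.9, "twist": 0}, {"claw": 0, "dx": 0, "dy": 0.1, "dz": 1.9, "twist": 0}, {"claw": 0, "dx": 0, "dy": 0.1, "dz": 1.9, "twist": 0}]'

```text
time_s: 2.95
position: [0.6666, -0.1368, 0.083]
tcp_rot: [[-0.334, -0.943, -0.002], [-0.943, 0.334, 0.003], [-0.002, 0.003, -1.0]]
force: [-1.4, 0.3, 7.2]
opening: 0.005
```

Run:
```python
from h import *
to(.6658,-.136,.082)
for i in range(3): bot.capture('top');to(.6658,-.136,.082)
```

```text
t 2.95 pos [ 0.6666 -0.1368  0.083 ] F [-1.4  0.3  7.2] op 0.0 xang -109.5
shift cm [-0.05  0.1   0.1 ]
t 3.0 pos [ 0.6666 -0.1368  0.0832] F [-1.5  0.5  6.5] op 0.01 xang -109.5
shift cm [-0.05  0.1   0.12]
t 3.05 pos [ 0.6666 -0.1368  0.0832] F [-1.4 -0.3  7.1] op 0.0 xang -109.5
shift cm [-0.05  0.1   0.12]
t 3.1 pos [ 0.6665 -0.1368  0.0833] F [-1.8  0.1  6.1] op 0.01 xang -109.5
shift cm [-0.05  0.1   0.13]
```

```bash
cat >> h.py <<'E'
A=np.array([.5267,-.0416])
def arc(angs,lead=0,z=.082,R=.168):
    s=bot.read_state();p=s['position'];v=p[:2]-A
    print('ang',np.degrees(np.arctan2(v[1],v[0])).round(2),'r',np.hypot(*v).round(4))
    for a in angs:
        t=np.radians(a);q=A+R*np.array([np.cos(t),np.sin(t)])+lead*np.array([-np.sin(t),np.cos(t)])
        print(a,((s['tcp_rot'].T@(np.r_[q,z]-p))*100).round(2))
E
python3 - <<'E'
from h import *
arc([-33,-31,-29,-27,-25,-23,-21,-19])
E
```

```text
ang -34.25 r 0.1692
-33 [-0.38  0.02  0.13]
-31 [-0.96 -0.1   0.13]
-29 [-1.53 -0.21  0.13]
-27 [-2.11 -0.3   0.13]
-25 [-2.7  -0.36  0.13]
-23 [-3.28 -0.41  0.13]
-21 [-3.87 -0.44  0.13]
-19 [-4.45 -0.44  0.14]
```

arm_command --plan '[{"claw": 0, "dx": 0, "dy": 0.05, "dz": 0.15, "twist": 0}, {"claw": 0, "dx": -0.4, "dy": 0, "dz": 0.15, "twist": 0}, {"claw": 0, "dx": -0.95, "dy": -0.1, "dz": 0.15, "twist": 0}, {"claw": 0, "dx": -1.55, "dy": -0.2, "dz": 0.15, "twist": 0}, {"claw": 0, "dx": -2.1, "dy": -0.3, "dz": 0.15, "twist": 0}, {"claw": 0, "dx": -2.7, "dy": -0.35, "dz": 0.15, "twist": 0}, {"claw": 0, "dx": -3.3, "dy": -0.4, "dz": 0.15, "twist": 0}, {"claw": 0, "dx": -3.3, "dy": -0.4, "dz": 0.15, "twist": 0}]'

```text
time_s: 3.77
position: [0.683, -0.1065, 0.0835]
tcp_rot: [[-0.333, -0.943, 0.002], [-0.943, 0.333, 0.002], [-0.002, -0.001, -1.0]]
force: [-0.2, 1.1, 6.7]
opening: 0.008
```

Run:
```python
from h import *
to(.6658,-.136,.082)
for n,(r0,c0,w,s) in dict(top=(130,290,160,4),scene=(190,260,140,4)).items():
    im=bot.capture(n)[:,:,::-1];cv2.imwrite(f'pics/{n}2f.png',im);cv2.imwrite(f'pics/{n}2.png',cv2.resize(im[r0:r0+w,c0:c0+w],None,fx=3.7,fy=3.7,interpolation=cv2.INTER_CUBIC))
arc([-22,-20,-18,-16,-14,-12,-10,-8])
```

```text
t 3.77 pos [ 0.683  -0.1065  0.0835] F [-0.2  1.1  6.7] op 0.01 xang -109.4
shift cm [3.35 0.64 0.14]
ang -22.62 r 0.1692
-22 [-0.19  0.11  0.15]
-20 [-0.77  0.1   0.15]
-18 [-1.36  0.1   0.15]
-16 [-1.95  0.13  0.15]
-14 [-2.53  0.17  0.16]
-12 [-3.11  0.24  0.16]
-10 [-3.69  0.32  0.16]
-8 [-4.27  0.43  0.16]
```

View pics/scene2.png

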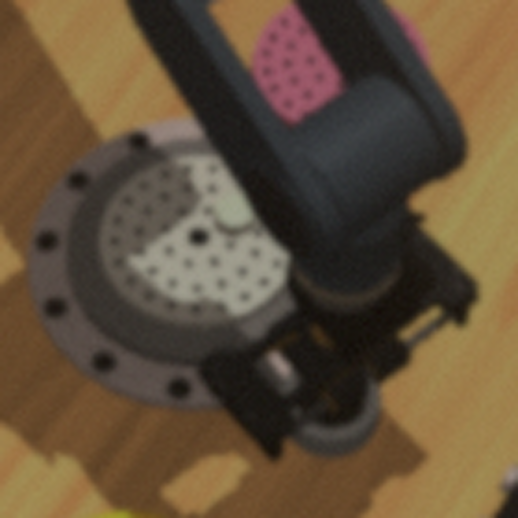

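arm_command --plan '[{"claw": 0, "dx": -0.2, "dy": 0.1, "dz": 0.25, "twist": 0}, {"claw": 0, "dx": -0.8, "dy": 0.1, "dz": 0.25, "twist": 0}, {"claw": 0, "dx": -1.4, "dy": 0.1, "dz": 0.25, "twist": 0}, {"claw": 0, "dx": -1.95, "dy": 0.15, "dz": 0.25, "twist": 0}, {"claw": 0, "dx": -2.5, "dy": 0.2, "dz": 0.25, "twist": 0}, {"claw": 0, "dx": -3.1, "dy": 0.25, "dz": 0.25, "twist": 0}, {"claw": 0, "dx": -3.7, "dy": 0.3, "dz": 0.25, "twist": 0}, {"claw": 0, "dx": -3.7, "dy": 0.3, "dz": 0.25, "twist": 0}]'

```text
time_s: 4.53
position: [0.6936, -0.0701, 0.0827]
tcp_rot: [[-0.332, -0.943, 0.005], [-0.943, 0.332, 0.002], [-0.003, -0.004, -1.0]]
force: [-0.4, 1.6, 7.3]
opening: 0.005
```

Run:
```python
from h import *
to(.6658,-.136,.082)
for n,(r0,c0,w,s) in dict(top=(130,290,160,4),scene=(230,300,100,4)).items():
    im=bot.capture(n)[:,:,::-1];cv2.imwrite(f'pics/{n}3f.png',im);cv2.imwrite(f'pics/{n}3.png',cv2.resize(im[r0:r0+w,c0:c0+w],None,fx=5.5 if n=='scene' else 3.7,fy=5.5 if n=='scene' else 3.7,interpolation=cv2.INTER_CUBIC))
arc([-10,-8,-6,-4,-2])
for a in(-16,-14,-12,-10,-8,-6,-4.2):
    t=np.radians(a);c=A+.168*np.array([np.cos(t),np.sin(t)]);ph=np.radians(np.arange(0,360,2))
    P=proj('scene',np.c_[c[0]+.036*np.cos(ph),c[1]+.036*np.sin(ph),0*ph+.096]);P=(P-[300,230])*5.5
    print(a,'bbox',P.min(0).round(),P.max(0).round())
```

```text
t 4.53 pos [ 0.6936 -0.0701  0.0827] F [-0.4  1.6  7.3] op 0.01 xang -109.4
shift cm [7.14 0.43 0.05]
ang -9.74 r 0.1693
-10 [0.1  0.12 0.07]
-8 [-0.48  0.22  0.07]
-6 [-1.05  0.35  0.08]
-4 [-1.62  0.49  0.08]
-2 [-2.18  0.66  0.08]
-16 bbox [227. 274.] [377. 406.]
-14 bbox [236. 267.] [386. 398.]
-12 bbox [244. 260.] [394. 390.]
-10 bbox [253. 252.] [402. 382.]
-8 bbox [260. 244.] [409. 374.]
-6 bbox [268. 236.] [417. 366.]
-4.2 bbox [274. 229.] [423. 358.]
```

View pics/scene3.png

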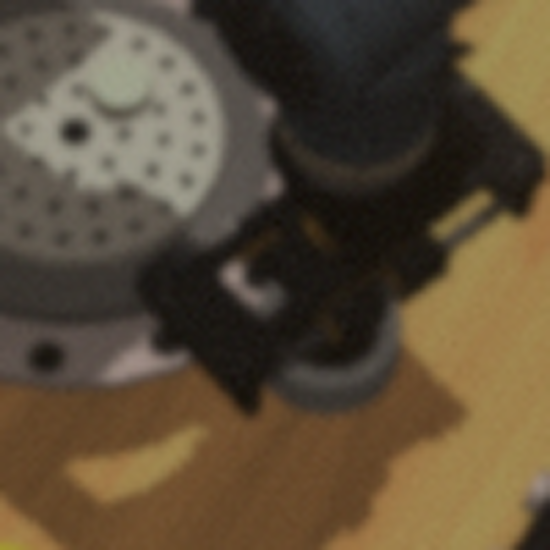

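View pics/top3.png

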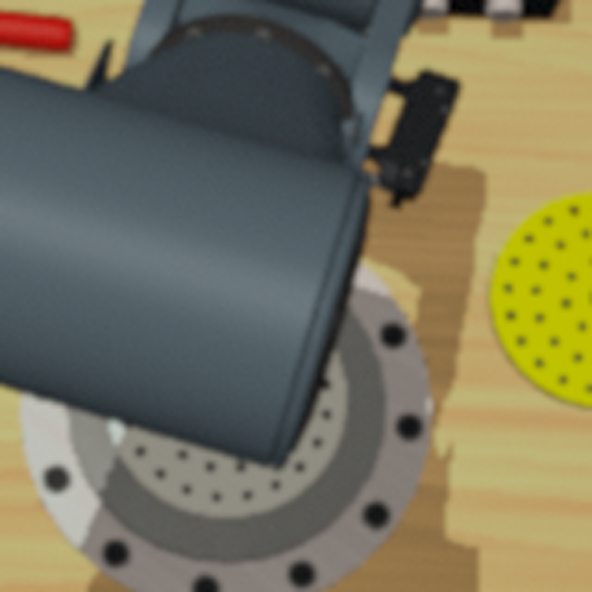

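arm_command --plan '[{"claw": 0, "dx": -0.5, "dy": 0.2, "dz": 0.15, "twist": 0}, {"claw": 0, "dx": -1.05, "dy": 0.35, "dz": 0.15, "twist": 0}, {"claw": 0, "dx": -1.6, "dy": 0.5, "dz": 0.15, "twist": 0}, {"claw": 0, "dx": -1.6, "dy": 0.5, "dz": 0.15, "twist": 0}, {"claw": 0, "dx": -1.6, "dy": 0.5, "dz": 0.15, "twist": 0}]'

```text
time_s: 5.05
position: [0.6955, -0.053, 0.083]
tcp_rot: [[-0.332, -0.943, 0.009], [-0.943, 0.332, 0.002], [-0.005, -0.007, -1.0]]
force: [0.0, 2.2, 6.6]
opening: 0.003
```

Run:
```python
from h import *
to(.6658,-.136,.082)
im=bot.capture('scene')[:,:,::-1].copy();cv2.imwrite('pics/scene4f.png',im)
im=cv2.resize(im[230:330,300:400],None,fx=5.5,fy=5.5,interpolation=cv2.INTER_CUBIC)
im=cv2.convertScaleAbs(im,alpha=1.8)
cv2.imwrite('pics/scene4.png',im)
arc([-10,-8,-6,-4,-2])
for n in(0,2,3,4):
  f=cv2.imread('pics/scene0.png' if n==0 else f'pics/scene{n}f.png')
  im2=cv2.convertScaleAbs(cv2.resize(f[235:275,285:345],None,fx=5,fy=5,interpolation=cv2.INTER_CUBIC),alpha=1.5)
  S=im2 if n==0 else np.vstack([S,im2]) 
cv2.imwrite('pics/st4.png',S[-600:])
```

```text
t 5.05 pos [ 0.6955 -0.053   0.083 ] F [0.  2.2 6.6] op 0.0 xang -109.4
shift cm [8.81 0.05 0.06]
ang -3.9 r 0.1692
-10 [ 1.78 -0.27  0.09]
-8 [ 1.2  -0.16  0.1 ]
-6 [ 0.63 -0.03  0.1 ]
-4 [0.06 0.11 0.1 ]
-2 [-0.5   0.28  0.1 ]
```

View pics/scene4.png

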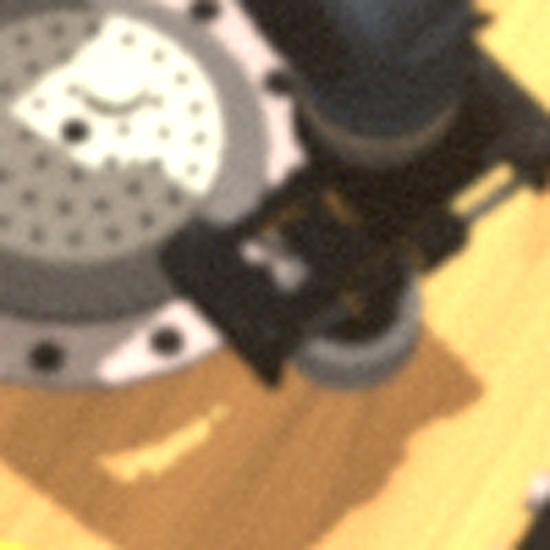

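Run:
```python
from h import *
from scipy.ndimage import map_coordinates
for f,a0 in(('scene0',-34.2),('scene4f',-4.2)):
    g=cv2.GaussianBlur(cv2.cvtColor(cv2.imread(f'pics/{f}.png'),cv2.COLOR_BGR2GRAY),(0,0),.6).astype(float)
    # inner dark->rim edge / rim->outside, sampled along world directions in the z=.096 plane
    for a in (a0-2,a0,a0+2):
        t=np.radians(a);c=A+.168*np.array([np.cos(t),np.sin(t)]);o=[]
        for ph in np.radians([-60,-40,-20,0]):
            r=np.arange(.022,.046,.002)
            P=proj('scene',np.c_[c[0]+r*np.cos(ph),c[1]+r*np.sin(ph),0*r+.096])
            v=map_coordinates(g,[P[:,1],P[:,0]],order=1);o.append(v.round().astype(int))
        print(f,a);print(np.array(o))
```

```text
scene0 -36.2
[[ 57  77  99 111 114 109  94  77  63  55  53  54]
 [ 43  61  84 104 118 117 110  93  77  63  56  55]
 [ 32  43  61  84 103 115 115 105  88  71  62  61]
 [ 30  35  49  69  92 110 118 116 103  89  80  87]]
scene0 -34.2
[[ 35  49  69  93 110 118 117 101  84  65  56  52]
 [ 36  49  70  91 109 116 112 100  81  67  56  54]
 [ 38  52  75  98 113 121 111  96  78  65  69  80]
 [ 43  60  84 103 116 117 110 100  95  98 106 115]]
scene0 -32.2
[[ 28  35  49  68  91 109 119 117 104  87  68  59]
 [ 38  52  73  94 110 118 111  98  81  67  58  58]
 [ 60  81 101 116 118 112  96  79  75  79  92 106]
 [ 80 101 115 118 113 106 103 105 112 117 121 122]]
scene4f -6.2
[[46 57 65 71 71 69 64 60 56 54 55 58]
 [40 51 62 67 71 68 64 59 55 54 55 57]
 [34 44 56 66 70 70 66 61 57 55 59 65]
 [29 37 50 62 69 71 70 66 66 68 73 78]]
scene4f -4.2
[[25 30 40 51 61 68 71 71 67 62 58 56]
 [26 33 42 53 62 69 71 67 62 57 54 54]
 [28 36 47 60 69 72 72 67 61 59 60 66]
 [31 40 51 62 70 73 73 73 75 80 87 92]]
scene4f -2.2
[[ 21  22  24  28  37  48  59  66  70  70  66  61]
 [ 22  24  29  38  50  61  68  71  68  64  59  56]
 [ 27  33  44  56  65  70  71  69  65  63  65  69]
 [ 42  52  64  71  78  83  88  95 103 109 116 122]]
```

arm_command --plan '[{"claw": 0, "dx": -0.2, "dy": 0.05, "dz": 0.1, "twist": 0}, {"claw": 0, "dx": -0.2, "dy": 0.05, "dz": 0.1, "twist": 0}, {"claw": 0, "dx": -0.2, "dy": 0.05, "dz": -0.3, "twist": 0}, {"claw": 0, "dx": -0.2, "dy": 0.05, "dz": -0.7, "twist": 0}, {"claw": 0, "dx": -0.2, "dy": 0.05, "dz": -1.1, "twist": 0}, {"claw": 0, "dx": -0.2, "dy": 0.05, "dz": -1.6, "twist": 0}, {"claw": 0, "dx": -0.2, "dy": 0.05, "dz": -3, "twist": 0}, {"claw": 0, "dx": -0.2, "dy": 0.05, "dz": -5, "twist": 0}]'

```text
time_s: 5.77
position: [0.6936, -0.0507, 0.1315]
tcp_rot: [[-0.333, -0.943, 0.004], [-0.943, 0.333, 0.003], [-0.004, -0.002, -1.0]]
force: [-0.2, 0.1, -0.4]
opening: 0.003
```

arm_command --plan '[{"claw": 0, "dx": 0, "dy": 0, "dz": -3, "twist": 0}, {"claw": 0, "dx": 0, "dy": 0, "dz": -6, "twist": 0}, {"claw": 0, "dx": 3, "dy": 1, "dz": -8, "twist": 0}, {"claw": 0, "dx": 6.5, "dy": 2, "dz": -8, "twist": 0}, {"claw": 0, "dx": 10, "dy": 3, "dz": -8, "twist": 0}, {"claw": 0, "dx": 13.5, "dy": 4, "dz": -8, "twist": 0}, {"claw": 0, "dx": 17, "dy": 5, "dz": -8, "twist": 0}, {"claw": 0, "dx": 20, "dy": 6, "dz": -8, "twist": 0}]'

```text
time_s: 6.43
position: [0.569, -0.2214, 0.2112]
tcp_rot: [[-0.333, -0.943, 0.004], [-0.943, 0.333, 0.003], [-0.004, -0.003, -1.0]]
force: [0.0, -0.6, 0.7]
opening: 0.006
```

arm_command --plan '[{"claw": 0, "dx": 3, "dy": 1.5, "dz": 0, "twist": 0}, {"claw": 0, "dx": 6, "dy": 3, "dz": 0, "twist": 0}, {"claw": 0, "dx": 9, "dy": 4.5, "dz": 0, "twist": 0}, {"claw": 0, "dx": 12, "dy": 6, "dz": 0, "twist": 0}, {"claw": 0, "dx": 15, "dy": 7.5, "dz": 0, "twist": 0}, {"claw": 0, "dx": 18, "dy": 9, "dz": 0, "twist": 0}, {"claw": 0, "dx": 21, "dy": 10.5, "dz": 0, "twist": 0}, {"claw": 0, "dx": 21, "dy": 10.5, "dz": 0, "twist": 0}]'

```text
time_s: 7.1
position: [0.3965, -0.3889, 0.2108]
tcp_rot: [[-0.338, -0.941, 0.003], [-0.941, 0.338, -0.001], [-0.001, -0.003, -1.0]]
force: [0.6, -1.1, 0.7]
opening: 0.006
```

Run:
```python
from h import *
to(.6658,-.136,.082)
for n,(r0,c0,w,s) in dict(top=(130,280,170,3.5),scene=(210,250,120,5)).items():
    im=bot.capture(n)[:,:,::-1];cv2.imwrite(f'pics/{n}5f.png',im);cv2.imwrite(f'pics/{n}5.png',cv2.resize(im[r0:r0+w,c0:c0+w],None,fx=s,fy=s,interpolation=cv2.INTER_CUBIC))
    g=cv2.cvtColor(np.ascontiguousarray(im),cv2.COLOR_BGR2GRAY)
    k,l,st,ce=cv2.connectedComponentsWithStats((g<65).astype(np.uint8))
    for i in range(1,k):
        q=ray(n,ce[i],.094)[0,:2]
        if np.hypot(*(q-[.694,-.054]))<.04: 
            v=q-A;print(n,ce[i].round(1),st[i][4],q.round(4),np.hypot(*v).round(4),np.degrees(np.arctan2(v[1],v[0])).round(2))
```

```text
t 7.1 pos [ 0.3965 -0.3889  0.2108] F [ 0.6 -1.1  0.7] op 0.01 xang -109.7
shift cm [-32.9  -16.76  12.94]
top [358.  167.3] 284 [ 0.6936 -0.0513] 0.1672 -3.34
scene [363.5 283.6] 219 [ 0.6948 -0.0537] 0.1685 -4.13
scene [354.8 292.7] 102 [ 0.6891 -0.0899] 0.1694 -16.56
```

View pics/scene5.png

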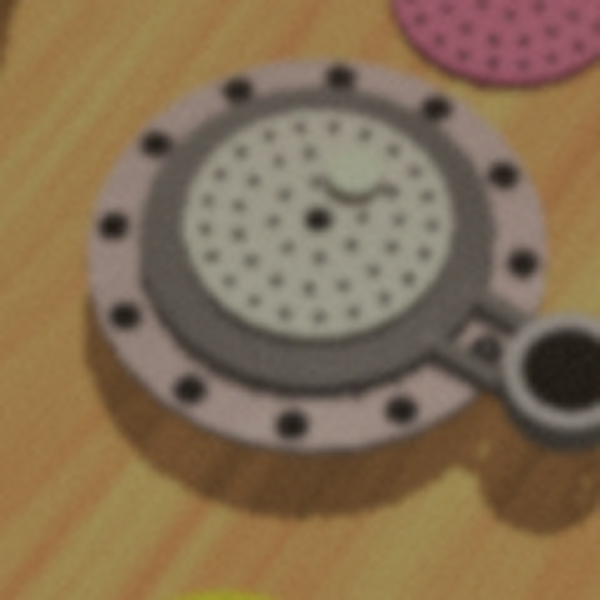

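View pics/top5.png

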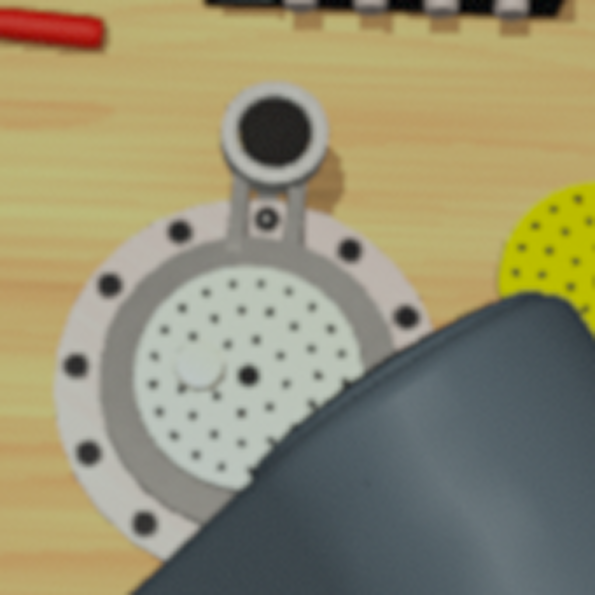

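View pics/top5f.png

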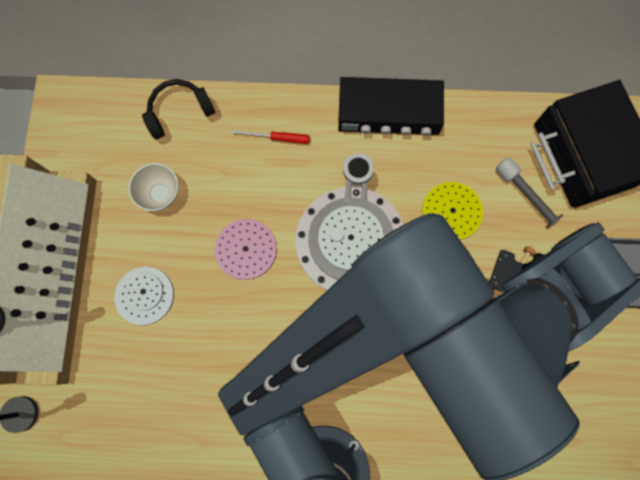

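Run:
```python
from h import *
def tri(a,b):
    P=[]
    for n in('top','scene'):
        c=bot.calibration(n);P.append(c['intrinsics']@np.c_[cv2.Rodrigues(c['rvec'])[0],c['tvec']])
    X=cv2.triangulatePoints(P[0],P[1],np.array(a,float),np.array(b,float));return (X[:3]/X[3]).ravel().round(4)
print('pad tri start',tri([393.4,180.1],[338.2,302.1]),'now',tri([358,167.3],[363.5,283.6]))
a,b=cv2.imread('pics/top0.png'),cv2.imread('pics/top5f.png')
A_=a[190:212,369:391];B=b[181:203,345:367]
cv2.imwrite('pics/pin.png',np.hstack([cv2.resize(x,(390,390),interpolation=cv2.INTER_CUBIC) for x in(A_,B)]))
```

```text
pad tri start [ 0.6659 -0.1355  0.0913] now [ 0.6944 -0.0518  0.091 ]
```

View pics/pin.png

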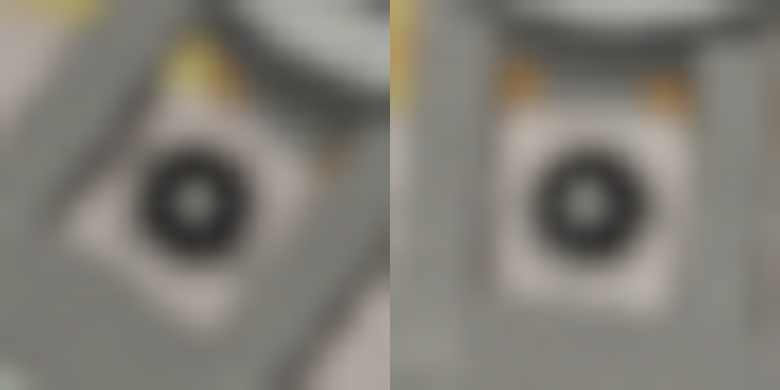

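The pin shows in the new hole just as it did in the old one (left before, right now). The pad's height is unchanged at 91.0 mm against 91.3 mm, so the plunger is fully up. Handing in.

```bash
python3 -c "
from rig import bot
print(bot.hand_in(), bot.read_state()['time_s'])"
```

```text
the job is handed in; nothing more can be done
the job is handed in; nothing more can be done
```

The table now stands at the next hole anticlockwise with the plunger sprung up. I pressed the pad about 11 mm down with the closed fingers, pushed the table round by the collar, lifted off and drew the arm clear. The job took about 7 s, and the wrist force read about 7 N when I checked it during the press and push.

**Last checks:**
- **Pin:** it shows centred in the next hole, just as it did in the first.
- **Plunger:** the pad measures 91.0 mm high, against 91.3 mm at the start, so it is fully up. Both are about 3 mm under the stated 94 mm, which I put down to measuring error.
- **Table angle:** about 30.4° from the start in each view with that view's own axis. With the averaged axis the two views gave −3.3° and −4.1° for a hole at −4.2°, all within the 1° play.
- **Loose parts:** the perforated plate and puck rode round with the table, and nothing else looks moved in the final pictures. The arm partly hid the mallet and the tray in the last top view.

One tool call was refused because I left out the twist value; it moved nothing.

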